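# Stand a heavy transformer over the hidden cross-rail of a chassis deck

### The job

Stand the heavy transformer block on the thin sheet deck of the grey chassis, right over the cross-rail hidden beneath it, with the block's long side along the rail, so that it stands level and the deck does not bow under it. The rail cannot be seen: first press along the deck lightly with the closed fingertips until you feel where it turns stiff, never hard enough to crease the sheet. Lift the block over, set it down gently, let go, and leave the other things on the bench where they are.

Things in the scene. Friction and masses are not known exactly. Their poses are not given: they have to be found in the camera images.
- chassis: Grey sheet-metal chassis fixed to the bench, 190 (x) x 390 (y) x 60 mm high. Origin: centre of its underside, at bench height; front with vents and binding posts is -x, y along its long side, z up. One hidden steel cross-rail, 14 mm wide, touches the deck sheet from below, parallel to x over the full width, at a y anywhere from -70 to +70 mm. Over 25 N from the fingers creases the sheet
- deck_mid (a point): Centre of the upper face of the aluminium deck sheet, 178 (x) x 360 mm (y), 56 mm above the chassis underside, 4 mm below the rim. Held at its two y ends and springy between: 0.3 to 4 N/mm (longer spans softer); at a fixed depth the force climbs steeply within about 30 mm either side of the rail. On the rail, which sits on rubber mounts, about 25 N/mm
- transformer_mid (a point): Black transformer block, 0.72 to 0.94 kg, loose, upright; the point is the centre of the black block, 49 mm above its base. Block 52 (x) x 96 (y) x 98 mm (z). A beige terminal plate stands out 17 mm more on its -x side but ends 78 mm above the base: grip across the 52 mm x depth, in the top 18 mm only. Its long side is y
- transformer_foot (a point): Point on the underside of the transformer below its centre of weight, 5 mm to the -x side of the black block's centre; axes as the transformer. The flat base reaches 21 mm to its -x side, 31 mm to its +x side and 48 mm either way in y
- cutter: Loose side cutter with black handles lying on the bench, 166x59x13 mm, a bystander; origin under its middle
- driver: Loose screwdriver with yellow handle lying on the bench, 174x19x19 mm, a bystander; origin under its middle
- tape: Loose roll of tape lying flat, 64x57x34 mm, a bystander; origin under its middle
- plug: Loose green 6-pole terminal plug, 18x32x15 mm, a bystander; origin under its middle
- reel: Loose solder reel standing on its flange, 52x52x34 mm, a bystander; origin under its middle
Not all that is in view belongs to the job. Of the things that look like the part that bears transformer_mid, the larger one is meant.

How it is judged:
By the outcome, as a careful person would: the job done as asked, in the order asked, and still so for the second after the job is handed in, with the robot touching nothing.
It also fails if it takes over 72 s, if anything falls off the work surface, if the arm or the gripper's body presses on something with over 40 N, if the wrist force passes 120 N, or if a joint passes its speed limit or range.

### The arm

A 6-joint arm with a two-finger parallel gripper is mounted at the origin on a cart in front of the work surface, level with it; the furniture and walls round the work are solid. World frame = base frame: x ahead of the robot, y to its left, z up, the work surface at z = 0. Lengths are in mm, angles in rad, forces in N, time in s.
With the tool pointing down it reaches from about 275 to 1000 mm from the base axis. Payload 8.4 kg.
Tool frame: the origin (TCP) lies between the finger pads; the fingertips stand r.tips_ahead ahead of it and the grasp point (between the pads) lies 6 mm ahead of it (r.tips_ahead is the distance from the TCP to the fingertips, in mm); z points along the fingers, y is the line along which they close (so a half turn about z gives the same grasp; the last joint's range is limited). The gripper opens to 85 mm and grips with 20 to 120 N. Pads are 22 mm wide; open, the fingers measure 114 mm over their backs; the gripper's body (76 mm by 85 mm) begins 54 mm behind the grasp point. The pads swing forward as they close: fully open they stand 13 mm farther back than shut.
Start: joints at [1.293, 0.353, 1.633, -0, 1.155, -0.002], TCP at [170.196, 601.383, 234.981] pointing down, gripper open.
Joint ranges: [-2.63, 2.63], [-0.92, 2.1], [0.06, 2.66], [-1.3, 4.44], [0, 2.69], [-3.02, 3.02]. Speed limits (rad/s): [2.22, 2.22, 2.79, 3.14, 3.14, 3.14].

### API

Orientations are given as [roll, pitch, yaw] about the fixed x, y, z axes, in that order (R = Rz(yaw) Ry(pitch) Rx(roll)).
In Python, from rig import r gives the robot as it stands.
- The arm moves only by the tool carry_out, never from a script. Its arguments are lists of equal length, an entry for each row: "delta_pos": the shift along the tool's x, y, z in m, a list of three; "rot": the turn, a rotation vector about the tool's x, y, z in degrees, a list of three. A call has 1 to 8 rows; each row is the pose to reach, as a shift and turn from the pose commanded when the call began, along the tool's axes at that moment; what a row does not reach only later rows make up. A row lasts 1/8 s, in which the tool goes at most 62.5 mm and 10.7 degrees, less where a joint would pass 70% of its speed; a pose out of reach is approached as far as the arm can. A call with a gripper value outside its range is refused whole. "claw" is the finger opening in m, from 0 to 0.0854, set as the call begins (left out, the last holds). The fingers move at their own pace and stop on an object; "grip_force" is the grip in N (left out, the last holds). Time passes only in rows, so rows that repeat a pose let the fingers close. It gives the time, the measured TCP pose, the force, the opening and the grip force at its end, in the units of the state.
- r.sense(): the state, without advancing time (a new reading comes with each control period).
- r.grab_frame(name): name is "side" or "top"; returns the picture (420x560x3 uint8, blue, green, red); there is no depth.
- r.camera_info(name): a dict with "fx", "fy", "cx", "cy" (pixels), "distortion" ([k1, k2, p1, p2, k3] as OpenCV has them; the pictures are not rectified), "pose" (4x4, takes a point from camera to world coordinates). Camera axes: x right, y down, z forward; pixel columns grow to the right and rows downward; lengths in mm; the calibration is good to about 2 mm. A picture is of the moment at which its call begins. camera_info takes no time and is no camera call.
- r.sign_off(): hands the job in; it is judged then, once.
Trained networks look in the newest picture that a camera, given by its name, has taken for a name from the list of things; names that differ only in an ending like _2 or _b are one class to them, and where a whole thing is asked for, a point or a joint stands for the part that bears it (a point fixed in the world has none). Each returns a list of dicts, best first, with "p" (0 to 1); they miss things now and then, are a little off and sometimes report something else, mostly with a low value. They report only what shows in the picture. A call takes as long as a camera call. They do not tell look-alikes from the thing itself.
- r.recognise(thing, camera): "box" ([left, top, right, bottom] in pixels, round what is visible of it).
- r.cut_out(thing, camera): "mask" (420x560 bool, what is visible of it) and "box" ([left, top, right, bottom] in pixels, round what is visible of it).
The state is a dict: "clock": time; "qpos": joint angles; "qvel": joint speeds; "joint_efforts": joint torques, N m; "eef_pos": TCP position; "tcp_rot": TCP orientation; "contact_force": force on the tool from outside, world axes, zero at the start; "wrist_torque": the same for the moment, N m; "opening": opening from 0.0 (shut) to 1.0 (fully open); "grasp_force": force on a finger pad.
Only numpy, scipy, OpenCV 4.12 (cv2) and the standard library are available. Lean on these libraries where they do the work, as an engineer would, in place of code of your own. Each camera call takes 0.05 s, during which the arm holds its last target. There are 200 camera calls.

## Working session

There is one attempt and no reset: what is moved stays moved. The work goes in short steps, Python scripts to look and compute and a tool call to move; the robot and the scene stay as the last step left them, time stands still between calls to the robot, and variables do not carry over. Pictures are saved under pics/ and viewed, at most 10 in all, crops included, and the job is handed in when it is done.

Besides the shell and the picture viewer there is one more tool, called after "Emit:" by a JSON object that holds its "api" and its "payload". carry_out: Moves the arm, as the interface text tells. Its arguments: {"type":"object","properties":{"delta_pos":{"type":"array","items":{"type":"array","items":{"type":"number"}}},"rot":{"type":"array","items":{"type":"array","items":{"type":"number"}}},"claw":{"type":"number"},"grip_force":{"type":"number"}},"required":["delta_pos","rot"]}

```bash
mkdir -p pics; ls
python3 - <<'E'
from rig import r
import cv2,numpy as np
print(r.sense(), r.tips_ahead)
for c in("top","side"):
    im=r.grab_frame(c); cv2.imwrite(f"pics/{c}0.png",im)
    i=r.camera_info(c); print(c,{k:np.round(v,3).tolist() for k,v in i.items()})
    for t in("chassis","transformer_mid","cutter","driver","tape","plug","reel"):
        print(t,[(np.round(d["box"]).tolist(),round(d["p"],2)) for d in r.recognise(t,c)])
E
```

```text
pics
{'clock': 0.0, 'qpos': array([ 1.29259084e+00,  3.53650686e-01,  1.63417013e+00, -1.04327373e-05,
        1.15520409e+00, -2.39171446e-03]), 'qvel': array([-0.00049431, -0.00091855,  0.00016887,  0.00063727, -0.00074112,
       -0.00056209]), 'joint_efforts': array([ 3.76942131e-03, -6.05241108e+01, -3.42081392e+01,  2.85758806e-04,
        9.13227821e-03,  4.52405388e-06]), 'eef_pos': array([170.06875809, 600.90302877, 234.24469676]), 'tcp_rot': array([-3.14016038e+00,  6.11306144e-06,  2.86578310e+00]), 'contact_force': array([ 0.13316812, -0.15379212, -1.35347742]), 'wrist_torque': array([ 0.00091955, -0.0141307 ,  0.02774659]), 'grasp_force': 0.0, 'opening': 1.0021230802487602} 25.0
top {'fx': 454.055, 'fy': 454.055, 'cx': 281.424, 'cy': 213.081, 'distortion': [-0.002, 0.0, 0.0, 0.0, 0.0], 'pose': [[-0.379, -0.849, 0.367, -37.769], [-0.925, 0.347, -0.152, -55.298], [0.001, -0.397, -0.918, 1493.494], [0.0, 0.0, 0.0, 1.0]]}
chassis [([159.0, 192.0, 290.0, 287.0], 0.73)]
transformer_mid [([304.0, 185.0, 334.0, 222.0], 0.94), ([378.0, 186.0, 403.0, 211.0], 0.79)]
cutter [([251.0, 256.0, 301.0, 276.0], 0.61)]
driver [([225.0, 269.0, 253.0, 288.0], 0.48)]
tape [([174.0, 293.0, 194.0, 315.0], 0.48)]
plug []
reel [([301.0, 170.0, 317.0, 188.0], 0.69)]
side {'fx': 531.938, 'fy': 531.938, 'cx': 280.413, 'cy': 209.505, 'distortion': [0.032, 0.0, 0.0, 0.0, 0.0], 'pose': [[0.918, -0.189, 0.349, -9.085], [-0.396, -0.47, 0.789, -1460.416], [0.015, -0.862, -0.506, 845.006], [0.0, 0.0, 0.0, 1.0]]}
chassis [([216.0, 158.0, 318.0, 237.0], 0.61)]
transformer_mid [([315.0, 300.0, 345.0, 340.0], 0.94), ([288.0, 220.0, 336.0, 274.0], 0.64)]
cutter [([220.0, 217.0, 241.0, 246.0], 0.74)]
driver []
tape [([191.0, 170.0, 208.0, 188.0], 0.69)]
plug [([290.0, 221.0, 332.0, 273.0], 0.51)]
reel [([340.0, 243.0, 360.0, 264.0], 0.82)]
```

Run:
```python
import cv2,numpy as np
a=cv2.imread("pics/top0.png")[140:340,140:440]
cv2.imwrite("pics/ta.png",cv2.resize(a,(800,533),interpolation=cv2.INTER_CUBIC))
a=cv2.imread("pics/side0.png")[140:350,160:440]
cv2.imwrite("pics/sa.png",cv2.resize(a,(800,600),interpolation=cv2.INTER_CUBIC))
```

```text
(no output)
```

View pics/ta.png

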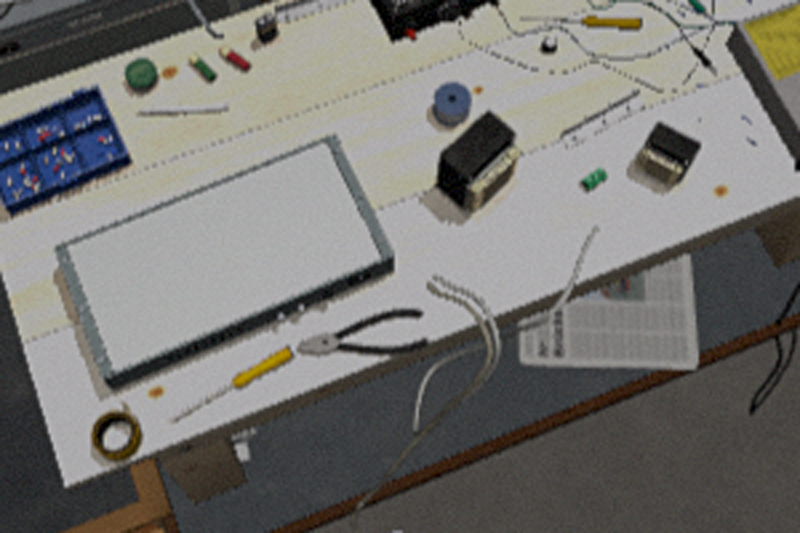

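View pics/sa.png

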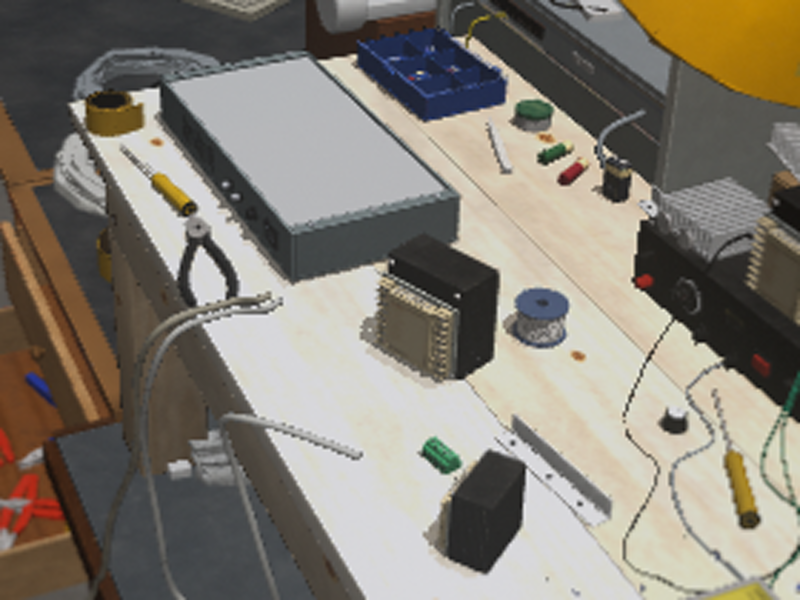

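The top view (crop scale 2.67, offset 140,140) shows the chassis rim corners near crop (58,243), (337,138), (392,255) and (110,380). The large transformer is at about (478,160), and the smaller look-alike at (670,150) is not wanted. In the side view the large block is at crop (440,305), with its terminal plate facing the bench edge. I'll fit the models to the masks in both views.

```bash
cat > fit.py <<'E'
from rig import r
import cv2,numpy as np
from scipy.optimize import minimize
from scipy.spatial.transform import Rotation as Ro
S=4
def proj(P,c):
    i=r.camera_info(c); T=np.linalg.inv(np.array(i["pose"]))
    K=np.array([[i["fx"],0,i["cx"]],[0,i["fy"],i["cy"]],[0,0,1]])
    return cv2.projectPoints(np.float64(P),cv2.Rodrigues(T[:3,:3])[0],T[:3,3],K,np.float64(i["distortion"]))[0][:,0]
def box(x0,x1,y0,y1,z0,z1): return np.array([[x,y,z] for x in(x0,x1) for y in(y0,y1) for z in(z0,z1)],float)
def place(B,p,z=0): return B@Ro.from_euler("z",p[2]).as_matrix().T+[p[0],p[1],z]
def ray(px,c,z):
    i=r.camera_info(c);P=np.array(i["pose"]);K=np.array([[i["fx"],0,i["cx"]],[0,i["fy"],i["cy"]],[0,0,1]])
    u=cv2.undistortPoints(np.float64([[px]]),K,np.float64(i["distortion"]))[0,0]
    d=P[:3,:3]@[u[0],u[1],1]; return P[:3,3]+d*(z-P[2,3])/d[2]
def sil(boxes,p,c,z=0):
    m=np.zeros((420*S,560*S),np.uint8)
    for B in boxes:
        h=cv2.convexHull(np.int32(np.round((proj(place(B,p,z),c)+.5)*S*16-8)))
        cv2.fillConvexPoly(m,h,1,shift=4)
    return cv2.resize(m.astype(np.float32),(560,420),interpolation=cv2.INTER_AREA)
def fit(boxes,masks,p0,z=0):
    def cost(q):
        p=[q[0],q[1],q[2]/100]; e=0
        for c,M in masks.items():
            s=sil(boxes,p,c,z); e+=np.abs(s-M).sum()/M.sum()
        return e
    q0=np.array([p0[0],p0[1],p0[2]*100]); 
    sx=np.vstack([q0]+[q0+d for d in np.diag([15,15,15.])])
    o=minimize(cost,q0,method="Nelder-Mead",options=dict(initial_simplex=sx,xatol=.2,fatol=1e-4,maxiter=120))
    return [o.x[0],o.x[1],o.x[2]/100],o.fun
CH=[box(-95,95,-195,195,0,60)]
TR=[box(-26,26,-48,48,0,98),box(-43,26,-35,35,15,78)]
def near(thing,c,pt):
    ds=r.cut_out(thing,c)
    return min(ds,key=lambda d:np.hypot((d["box"][0]+d["box"][2])/2-pt[0],(d["box"][1]+d["box"][3])/2-pt[1]))
E
python3 - <<'E'
from fit import *
for c in("top","side"): r.grab_frame(c)
cr=[ray((140+x/2.667,140+y/2.667),"top",60)[:2].round(1) for x,y in((58,243),(337,138),(392,255),(110,380))]
print("corners",cr,[np.linalg.norm(cr[i]-cr[i-1]).round() for i in range(4)])
c0=np.mean(cr,0); v=cr[0]-cr[1]; yaw=np.arctan2(v[1],v[0])-np.pi/2
ms={c:near("chassis",c,q)["mask"].astype(np.float32) for c,q in(("top",(224,240)),("side",(267,198)))}
print("guess",c0,yaw)
for k in(("top",),("side",),("top","side")): print("chassis",k,fit(CH,{c:ms[c] for c in k},[*c0,yaw]))
mt={c:near("transformer_mid",c,q)["mask"].astype(np.float32) for c,q in(("top",(319,203)),("side",(312,247)))}
t0=ray((319,196),"top",98)[:2]
for k in(("top",),("side",),("top","side")): print("tr",k,fit(TR,{c:mt[c] for c in k},[*t0,yaw]))
np.savez("m.npz",ct=ms["top"],cs=ms["side"],tt=mt["top"],ts=mt["side"])
E
```

```text
corners [array([627.8, 107.7]), array([ 631.7, -274.1]), array([ 452.4, -278.1]), array([432.6,  99.5])] [np.float64(195.0), np.float64(382.0), np.float64(179.0), np.float64(378.0)]
guess [536.125 -86.25 ] 0.010214416879127386
chassis ('top',) ([np.float64(539.2799056588817), np.float64(-81.63918781909851), np.float64(0.030393307884240713)], np.float64(0.04173050448298454))
chassis ('side',) ([np.float64(545.8672154569329), np.float64(-74.78699512276292), np.float64(0.03779261748333205)], np.float64(0.03963532671332359))
chassis ('top', 'side') ([np.float64(543.2015361511158), np.float64(-80.77921795236122), np.float64(0.03906441424972133)], np.float64(0.11091016232967377))
tr ('top',) ([np.float64(537.044208106937), np.float64(-431.7619862905211), np.float64(0.41141311968940686)], np.float64(0.06338481605052948))
tr ('side',) ([np.float64(540.3605009139754), np.float64(-433.17059243953656), np.float64(0.3596989383256032)], np.float64(0.048849739134311676))
tr ('top', 'side') ([np.float64(538.9006325701432), np.float64(-433.3378519524938), np.float64(0.41422888660889007)], np.float64(0.12783513963222504))
```

Run:
```python
from fit import *
o=[]
for c,(x,y) in(("top",(140,150)),("side",(180,130))):
    a=cv2.imread(f"pics/{c}0.png"); k=4
    a=cv2.resize(a,None,fx=k,fy=k,interpolation=cv2.INTER_CUBIC)
    for B,p in((CH[0],(542,-80,.037)),(TR[0],(538.5,-433,.40)),(TR[1],(538.5,-433,.40))):
        q=np.int32((proj(place(B,p),c)+.5)*k)
        for i in range(8):
            for j in(1,2,4):
                if not i&j: cv2.line(a,q[i].tolist(),q[i|j].tolist(),(0,0,255),1)
    o.append(a[y*k:y*k+600,x*k:x*k+800])
cv2.imwrite("pics/o1.png",o[0]);cv2.imwrite("pics/o2.png",o[1])
```

```text
(no output)
```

View pics/o1.png

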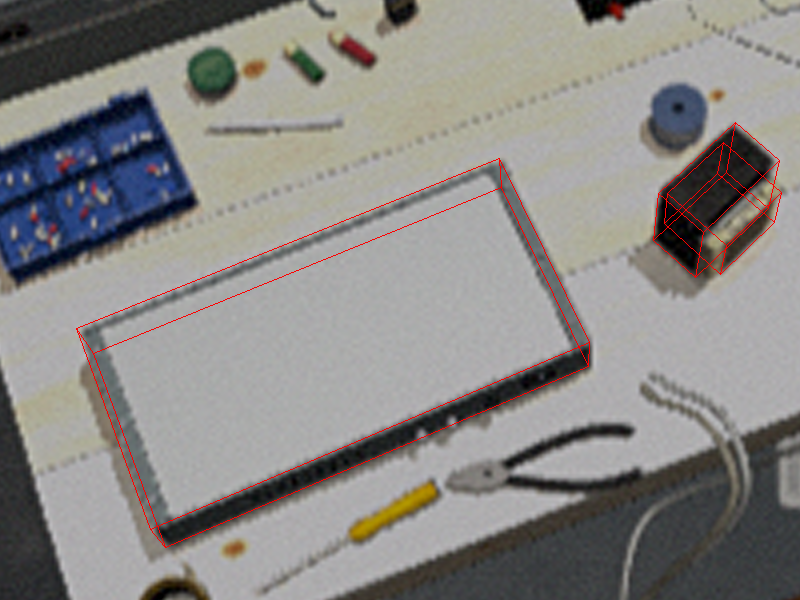

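View pics/o2.png

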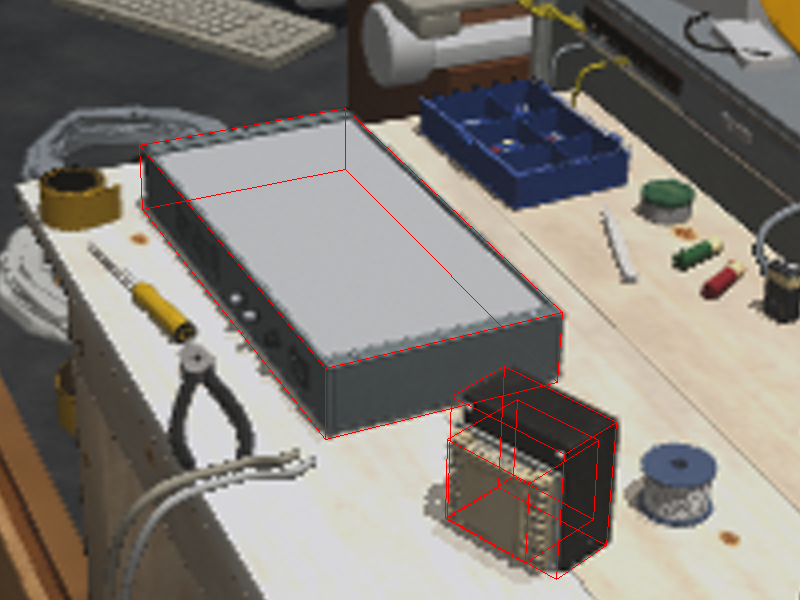

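The wireframes sit on both the chassis and the transformer to within a few mm. Next I'll move to above the deck with the fingers shut.

```bash
cat > go.py <<'E'
import sys,numpy as np
from scipy.spatial.transform import Rotation as Ro
def delta(pose,tgt):
    # pose,tgt: x,y,z mm,yaw (tool down) -> tool-frame m, rotvec deg
    R=Ro.from_euler("xyz",[np.pi,0,pose[3]]); T=Ro.from_euler("xyz",[np.pi,0,tgt[3]])
    return (R.inv().apply(np.subtract(tgt[:3],pose[:3]))/1000).round(4).tolist(),np.degrees((R.inv()*T).as_rotvec()).round(2).tolist()
def ch(u,v,C=(542,-80),y=.037): return np.array(C)+Ro.from_euler("z",y).as_matrix()[:2,:2]@[u,v]
E
python3 - <<'E'
from go import *
p=ch(0,-60); print(p)
print(delta((170.2,601.4,235,2.866),(*ch(0,60),150,3.179)))
print(delta((170.2,601.4,235,2.866),(*ch(0,60),90,3.179)))
E
```

```text
[ 544.2194935  -139.95893469]
([-0.5247, -0.4974, 0.085], [0.0, 0.0, -17.93])
([-0.5247, -0.4974, 0.145], [0.0, 0.0, -17.93])
```

Emit:
{"api": "carry_out", "payload": {"delta_pos": [[-0.042,-0.04,0],[-0.084,-0.08,0],[-0.126,-0.12,0.01],[-0.168,-0.16,0.02],[-0.21,-0.2,0.03],[-0.252,-0.239,0.04],[-0.294,-0.279,0.05],[-0.336,-0.318,0.06]], "rot": [[0,0,-2],[0,0,-4],[0,0,-7],[0,0,-10],[0,0,-13],[0,0,-16],[0,0,-17.9],[0,0,-17.9]], "claw": 0}}

```text
clock: 2.1
eef_pos: [407.8, 202.3, 175.0]
tcp_rot: [3.141, 0.001, -3.104]
contact_force: [1.0, 0.4, 0.8]
opening: -0.002
grasp_force: 0.0
```

Run:
```python
from go import *
from rig import r
s=r.sense();print(s["clock"],s["eef_pos"],s["tcp_rot"],s["contact_force"],s["opening"])
print(delta((*s["eef_pos"],s["tcp_rot"][2]),(*ch(0,60),90,3.179)))
```

```text
2.1 [407.83409003 202.33533542 175.03643709] [ 3.14114982e+00  1.00319713e-03 -3.10434261e+00] [0.98932444 0.37486869 0.82853313] -0.0021374550441358893
([-0.1236, -0.2271, 0.085], [-0.0, 0.0, -0.01])
```

Emit:
{"api": "carry_out", "payload": {"delta_pos": [[-0.027,-0.05,0.01],[-0.054,-0.1,0.025],[-0.081,-0.15,0.04],[-0.108,-0.2,0.055],[-0.1236,-0.2271,0.07],[-0.1236,-0.2271,0.075],[-0.1236,-0.2271,0.075]], "rot": [[0,0,0],[0,0,0],[0,0,0],[0,0,0],[0,0,0],[0,0,0],[0,0,0]]}}

```text
clock: 2.98
eef_pos: [537.9, -18.1, 99.6]
tcp_rot: [3.141, -0.001, -3.105]
contact_force: [-0.1, 0.9, -0.6]
opening: 0.002
grasp_force: 0.0
```

Emit:
{"api": "carry_out", "payload": {"delta_pos": [[0,0,0.004],[0,0,0.008],[0,0,0.012],[0,0,0.015],[0,0,0.015]], "rot": [[0,0,0],[0,0,0],[0,0,0],[0,0,0],[0,0,0]]}}

```text
clock: 3.6
eef_pos: [538.5, -18.5, 84.7]
tcp_rot: [3.142, -0.0, -3.105]
contact_force: [0.2, 0.0, -0.4]
opening: 0.002
grasp_force: 0.0
```

Emit:
{"api": "carry_out", "payload": {"delta_pos": [[0,0,0.001],[0,0,0.002],[0,0,0.002]], "rot": [[0,0,0],[0,0,0],[0,0,0]]}}

```text
clock: 3.98
eef_pos: [538.7, -18.6, 82.9]
tcp_rot: [-3.142, -0.0, -3.105]
contact_force: [1.0, -0.9, 0.1]
opening: 0.004
grasp_force: 0.0
```

Emit:
{"api": "carry_out", "payload": {"delta_pos": [[0,0,0.001],[0,0,0.001],[0,0,0.001]], "rot": [[0,0,0],[0,0,0],[0,0,0]]}}

```text
clock: 4.35
eef_pos: [538.7, -18.5, 82.0]
tcp_rot: [3.142, -0.0, -3.105]
contact_force: [-0.6, -0.4, -0.0]
opening: -0.001
grasp_force: 0.0
```

Emit:
{"api": "carry_out", "payload": {"delta_pos": [[0,0,0.0005],[0,0,0.0005],[0,0,0.0005]], "rot": [[0,0,0],[0,0,0],[0,0,0]]}}

```text
clock: 4.72
eef_pos: [538.7, -18.5, 81.5]
tcp_rot: [-3.142, -0.0, -3.105]
contact_force: [-0.6, -0.2, 0.7]
opening: -0.001
grasp_force: 0.0
```

Emit:
{"api": "carry_out", "payload": {"delta_pos": [[0,0,0.0005],[0,0,0.0005]], "rot": [[0,0,0],[0,0,0]]}}

```text
clock: 4.97
eef_pos: [538.7, -18.5, 80.9]
tcp_rot: [-3.142, -0.0, -3.105]
contact_force: [0.0, -0.5, -0.2]
opening: -0.002
grasp_force: 0.0
```

Emit:
{"api": "carry_out", "payload": {"delta_pos": [[0,0,0.0005],[0,0,0.0005]], "rot": [[0,0,0],[0,0,0]]}}

```text
clock: 5.22
eef_pos: [538.7, -18.5, 80.4]
tcp_rot: [-3.142, -0.0, -3.105]
contact_force: [0.1, 0.6, 0.0]
opening: 0.0
grasp_force: 0.0
```

Emit:
{"api": "carry_out", "payload": {"delta_pos": [[0,0,0.0005],[0,0,0.0005]], "rot": [[0,0,0],[0,0,0]]}}

```text
clock: 5.48
eef_pos: [538.7, -18.5, 79.9]
tcp_rot: [3.142, -0.0, -3.105]
contact_force: [0.2, 0.8, -0.7]
opening: 0.003
grasp_force: 0.0
```

Emit:
{"api": "carry_out", "payload": {"delta_pos": [[0,0,0.0005],[0,0,0.0005]], "rot": [[0,0,0],[0,0,0]]}}

```text
clock: 5.72
eef_pos: [538.7, -18.5, 79.5]
tcp_rot: [-3.142, -0.0, -3.105]
contact_force: [-0.0, -0.6, -0.5]
opening: 0.0
grasp_force: 0.0
```

Emit:
{"api": "carry_out", "payload": {"delta_pos": [[0,-0.005,-0.0008],[0,-0.015,-0.0008],[0,-0.015,-0.0008]], "rot": [[0,0,0],[0,0,0],[0,0,0]]}}

```text
clock: 6.1
eef_pos: [539.4, -34.4, 80.3]
tcp_rot: [-3.141, 0.0, -3.106]
contact_force: [-0.4, 0.3, -0.1]
opening: 0.002
grasp_force: 0.0
```

Emit:
{"api": "carry_out", "payload": {"delta_pos": [[0,-0.0075,0],[0,-0.015,0],[0,-0.015,0]], "rot": [[0,0,0],[0,0,0],[0,0,0]]}}

```text
clock: 6.48
eef_pos: [539.9, -49.1, 80.3]
tcp_rot: [-3.142, 0.0, -3.106]
contact_force: [0.4, 0.9, -0.3]
opening: 0.002
grasp_force: 0.0
```

Emit:
{"api": "carry_out", "payload": {"delta_pos": [[0,-0.0075,0],[0,-0.015,0],[0,-0.015,0]], "rot": [[0,0,0],[0,0,0],[0,0,0]]}}

```text
clock: 6.85
eef_pos: [540.4, -64.1, 80.3]
tcp_rot: [-3.142, 0.0, -3.106]
contact_force: [-0.4, -0.6, -0.3]
opening: -0.001
grasp_force: 0.0
```

Emit:
{"api": "carry_out", "payload": {"delta_pos": [[0,-0.0075,0],[0,-0.015,0],[0,-0.015,0]], "rot": [[0,0,0],[0,0,0],[0,0,0]]}}

```text
clock: 7.22
eef_pos: [541.0, -79.1, 80.3]
tcp_rot: [-3.142, 0.0, -3.106]
contact_force: [-0.5, 0.4, 0.1]
opening: -0.002
grasp_force: 0.0
```

Emit:
{"api": "carry_out", "payload": {"delta_pos": [[0,-0.0075,0],[0,-0.015,0],[0,-0.015,0]], "rot": [[0,0,0],[0,0,0],[0,0,0]]}}

```text
clock: 7.6
eef_pos: [541.5, -94.1, 80.3]
tcp_rot: [-3.142, 0.0, -3.106]
contact_force: [0.0, -0.3, 0.2]
opening: 0.002
grasp_force: 0.0
```

Emit:
{"api": "carry_out", "payload": {"delta_pos": [[0,-0.0075,0],[0,-0.015,0],[0,-0.015,0]], "rot": [[0,0,0],[0,0,0],[0,0,0]]}}

```text
clock: 7.98
eef_pos: [542.1, -109.1, 80.3]
tcp_rot: [-3.142, 0.0, -3.106]
contact_force: [-0.2, 0.2, 0.6]
opening: -0.003
grasp_force: 0.0
```

Emit:
{"api": "carry_out", "payload": {"delta_pos": [[0,-0.0075,0],[0,-0.015,0],[0,-0.015,0]], "rot": [[0,0,0],[0,0,0],[0,0,0]]}}

```text
clock: 8.35
eef_pos: [542.6, -124.0, 80.3]
tcp_rot: [-3.142, 0.0, -3.106]
contact_force: [0.7, 0.3, -0.7]
opening: -0.002
grasp_force: 0.0
```

Emit:
{"api": "carry_out", "payload": {"delta_pos": [[0,-0.0075,0],[0,-0.015,0],[0,-0.015,0]], "rot": [[0,0,0],[0,0,0],[0,0,0]]}}

```text
clock: 8.72
eef_pos: [543.2, -139.0, 80.3]
tcp_rot: [-3.142, 0.0, -3.106]
contact_force: [0.3, -1.0, -1.0]
opening: 0.001
grasp_force: 0.0
```

Emit:
{"api": "carry_out", "payload": {"delta_pos": [[0,0,0.0008],[0,0,0.0008]], "rot": [[0,0,0],[0,0,0]]}}

```text
clock: 8.98
eef_pos: [543.0, -138.2, 79.4]
tcp_rot: [3.141, -0.0, -3.105]
contact_force: [0.3, 0.4, -0.2]
opening: -0.001
grasp_force: 0.0
```

Emit:
{"api": "carry_out", "payload": {"delta_pos": [[0,0,0.0008],[0,0,0.0008]], "rot": [[0,0,0],[0,0,0]]}}

```text
clock: 9.22
eef_pos: [543.1, -138.3, 78.6]
tcp_rot: [3.142, -0.0, -3.105]
contact_force: [-0.2, 0.4, -0.4]
opening: -0.002
grasp_force: 0.0
```

Emit:
{"api": "carry_out", "payload": {"delta_pos": [[0,0,0.0008],[0,0,0.0008]], "rot": [[0,0,0],[0,0,0]]}}

```text
clock: 9.48
eef_pos: [543.1, -138.4, 77.8]
tcp_rot: [3.142, -0.0, -3.105]
contact_force: [0.2, 0.2, -0.2]
opening: 0.001
grasp_force: 0.0
```

Emit:
{"api": "carry_out", "payload": {"delta_pos": [[0,0,0.0008],[0,0,0.0008]], "rot": [[0,0,0],[0,0,0]]}}

```text
clock: 9.72
eef_pos: [543.1, -138.4, 77.0]
tcp_rot: [3.142, -0.0, -3.105]
contact_force: [-0.1, -0.2, 0.2]
opening: -0.002
grasp_force: 0.0
```

Run:
```python
from rig import r
import cv2
print(r.tips_ahead)
a=r.grab_frame("side"); cv2.imwrite("pics/s2.png",cv2.resize(a[90:270,180:420],(800,600),interpolation=cv2.INTER_CUBIC))
```

```text
25.0
```

View pics/s2.png

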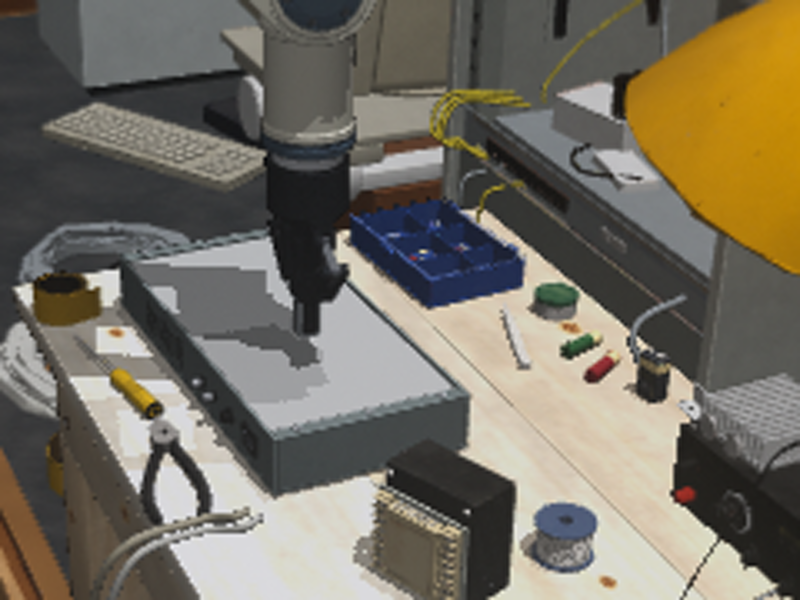

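The side view shows the shut fingertips at crop (307,335), just above or touching the deck. I'll keep lowering in small steps.

Emit:
{"api": "carry_out", "payload": {"delta_pos": [[0,0,0.0008],[0,0,0.0008]], "rot": [[0,0,0],[0,0,0]]}}

```text
clock: 10.02
eef_pos: [543.0, -138.4, 76.2]
tcp_rot: [3.142, -0.0, -3.105]
contact_force: [0.5, 0.1, -0.9]
opening: -0.003
grasp_force: 0.0
```

Emit:
{"api": "carry_out", "payload": {"delta_pos": [[0,0,0.0008],[0,0,0.0008]], "rot": [[0,0,0],[0,0,0]]}}

```text
clock: 10.28
eef_pos: [543.1, -138.4, 75.4]
tcp_rot: [3.142, -0.0, -3.105]
contact_force: [0.4, -0.2, 0.1]
opening: -0.002
grasp_force: 0.0
```

Emit:
{"api": "carry_out", "payload": {"delta_pos": [[0,0,0.0005],[0,0,0.0005]], "rot": [[0,0,0],[0,0,0]]}}

```text
clock: 10.52
eef_pos: [543.1, -138.4, 74.9]
tcp_rot: [3.142, -0.0, -3.105]
contact_force: [-0.2, 0.5, 0.1]
opening: -0.002
grasp_force: 0.0
```

Emit:
{"api": "carry_out", "payload": {"delta_pos": [[0,0,0.0005],[0,0,0.0005]], "rot": [[0,0,0],[0,0,0]]}}

```text
clock: 10.78
eef_pos: [543.1, -138.5, 74.5]
tcp_rot: [-3.142, -0.0, -3.105]
contact_force: [0.2, -0.1, -0.0]
opening: -0.002
grasp_force: 0.0
```

Emit:
{"api": "carry_out", "payload": {"delta_pos": [[0,0,0.0005],[0,0,0.0005]], "rot": [[0,0,0],[0,0,0]]}}

```text
clock: 11.02
eef_pos: [543.1, -138.4, 73.9]
tcp_rot: [3.142, -0.0, -3.105]
contact_force: [0.0, -0.1, 0.4]
opening: -0.003
grasp_force: 0.0
```

Emit:
{"api": "carry_out", "payload": {"delta_pos": [[0,0,0.0008],[0,0,0.0008]], "rot": [[0,0,0],[0,0,0]]}}

```text
clock: 11.28
eef_pos: [543.1, -138.4, 73.1]
tcp_rot: [3.142, -0.0, -3.105]
contact_force: [0.5, 0.2, -0.5]
opening: -0.0
grasp_force: 0.0
```

Emit:
{"api": "carry_out", "payload": {"delta_pos": [[0,0,0.0005],[0,0,0.0005]], "rot": [[0,0,0],[0,0,0]]}}

```text
clock: 11.52
eef_pos: [543.1, -138.4, 72.6]
tcp_rot: [3.142, -0.0, -3.105]
contact_force: [-0.7, -0.2, -0.5]
opening: 0.0
grasp_force: 0.0
```

Run:
```python
from fit import *
a=r.grab_frame("side")
for z in(40,47,56,66,80): print(z,proj([[543,-138.4,z]],"side")[0].round(1))
a=cv2.resize(a[150:220,230:320],None,fx=8,fy=8,interpolation=cv2.INTER_CUBIC)
for z in(47,56,80):
    q=(proj([[543,-138.4,z]],"side")[0]-[230,150]+.5)*8; cv2.circle(a,np.int32(q).tolist(),3,(0,0,255),-1)
cv2.imwrite("pics/s3.png",a)
```

```text
40 [270.9 199.3]
47 [270.9 197.3]
56 [270.9 194.8]
66 [271.  191.9]
80 [271.  187.9]
```

View pics/s3.png

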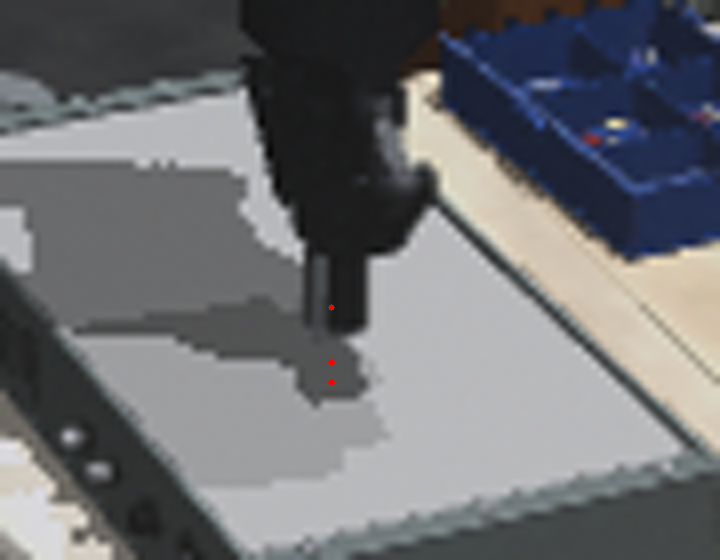

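The tip's lower edge is at crop y≈332, which is z≈69 with the TCP at 72.6. There is still a clear gap to its shadow, so the tips reach only a few mm ahead of the TCP. Contact should come near TCP z≈60.

Emit:
{"api": "carry_out", "payload": {"delta_pos": [[0,0,0.003],[0,0,0.006],[0,0,0.008],[0,0,0.008]], "rot": [[0,0,0],[0,0,0],[0,0,0],[0,0,0]]}}

```text
clock: 12.08
eef_pos: [543.0, -138.4, 64.4]
tcp_rot: [3.141, -0.0, -3.105]
contact_force: [0.7, -0.7, -0.5]
opening: 0.002
grasp_force: 0.0
```

Emit:
{"api": "carry_out", "payload": {"delta_pos": [[0,0,0.001],[0,0,0.001]], "rot": [[0,0,0],[0,0,0]]}}

```text
clock: 12.32
eef_pos: [543.2, -138.4, 63.7]
tcp_rot: [-3.142, 0.0, -3.105]
contact_force: [0.4, -0.4, 0.2]
opening: -0.003
grasp_force: 0.0
```

Emit:
{"api": "carry_out", "payload": {"delta_pos": [[0,0,0.001],[0,0,0.001]], "rot": [[0,0,0],[0,0,0]]}}

```text
clock: 12.58
eef_pos: [543.1, -138.4, 62.6]
tcp_rot: [3.142, -0.0, -3.105]
contact_force: [-0.4, 0.6, 0.6]
opening: 0.004
grasp_force: 0.0
```

Emit:
{"api": "carry_out", "payload": {"delta_pos": [[0,0,0.0008],[0,0,0.0008]], "rot": [[0,0,0],[0,0,0]]}}

```text
clock: 12.82
eef_pos: [543.1, -138.4, 61.8]
tcp_rot: [3.142, -0.0, -3.105]
contact_force: [-0.7, 0.0, -0.0]
opening: 0.003
grasp_force: 0.0
```

Emit:
{"api": "carry_out", "payload": {"delta_pos": [[0,0,0.0008],[0,0,0.0008]], "rot": [[0,0,0],[0,0,0]]}}

```text
clock: 13.08
eef_pos: [543.1, -138.4, 61.0]
tcp_rot: [3.142, -0.0, -3.105]
contact_force: [0.2, 0.2, -0.8]
opening: -0.001
grasp_force: 0.0
```

Emit:
{"api": "carry_out", "payload": {"delta_pos": [[0,0,0.0005],[0,0,0.0005]], "rot": [[0,0,0],[0,0,0]]}}

```text
clock: 13.32
eef_pos: [543.1, -138.4, 60.6]
tcp_rot: [-3.142, 0.0, -3.105]
contact_force: [0.2, -0.0, -0.5]
opening: 0.002
grasp_force: 0.0
```

Emit:
{"api": "carry_out", "payload": {"delta_pos": [[0,0,0.0008],[0,0,0.0008]], "rot": [[0,0,0],[0,0,0]]}}

```text
clock: 13.58
eef_pos: [543.1, -138.4, 59.7]
tcp_rot: [3.142, -0.0, -3.105]
contact_force: [-0.2, 0.6, 0.4]
opening: 0.006
grasp_force: 0.0
```

Emit:
{"api": "carry_out", "payload": {"delta_pos": [[0,0,0.0006],[0,0,0.0006]], "rot": [[0,0,0],[0,0,0]]}}

```text
clock: 13.82
eef_pos: [543.2, -138.4, 59.2]
tcp_rot: [-3.142, 0.0, -3.105]
contact_force: [-0.3, -0.0, 0.3]
opening: 0.0
grasp_force: 0.1
```

Emit:
{"api": "carry_out", "payload": {"delta_pos": [[0,0,0.0008],[0,0,0.0008]], "rot": [[0,0,0],[0,0,0]]}}

```text
clock: 14.08
eef_pos: [543.1, -138.4, 58.4]
tcp_rot: [3.142, 0.0, -3.105]
contact_force: [-0.2, -0.4, 0.0]
opening: -0.002
grasp_force: 0.2
```

Emit:
{"api": "carry_out", "payload": {"delta_pos": [[0,0,0.0006],[0,0,0.0006]], "rot": [[0,0,0],[0,0,0]]}}

```text
clock: 14.32
eef_pos: [543.1, -138.4, 57.8]
tcp_rot: [3.142, 0.0, -3.105]
contact_force: [-0.1, -0.4, 0.7]
opening: 0.0
grasp_force: 0.3
```

Run:
```python
from fit import *
a=r.grab_frame("side")
a=cv2.resize(a[150:220,230:320],None,fx=8,fy=8,interpolation=cv2.INTER_CUBIC)
for z in(56,):
    q=(proj([[543,-138.4,z]],"side")[0]-[230,150]+.5)*8; cv2.circle(a,np.int32(q).tolist(),3,(0,0,255),-1)
cv2.imwrite("pics/s4.png",a)
```

```text
(no output)
```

View pics/s4.png

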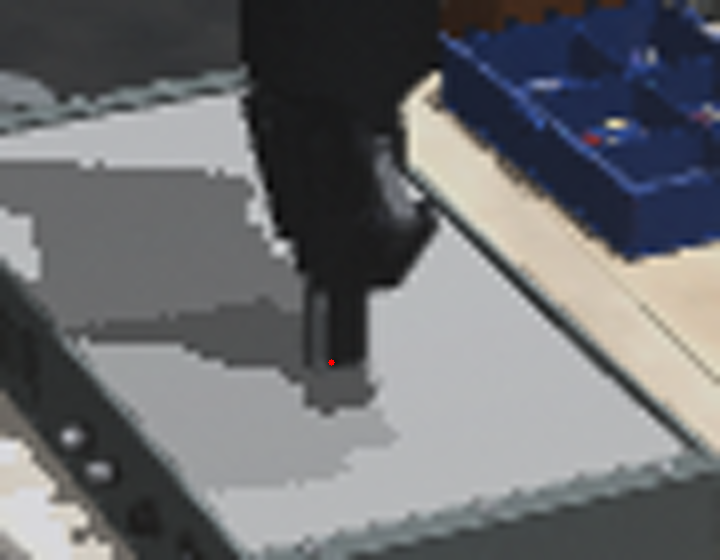

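The tip's lower edge now projects close to deck height, and the pad force is creeping up. A little more depth should tell me whether this is contact.

Emit:
{"api": "carry_out", "payload": {"delta_pos": [[0,0,0.0008],[0,0,0.0008]], "rot": [[0,0,0],[0,0,0]]}}

```text
clock: 14.62
eef_pos: [543.1, -138.4, 57.0]
tcp_rot: [3.142, 0.0, -3.105]
contact_force: [0.9, 0.8, 0.3]
opening: -0.002
grasp_force: 0.5
```

Emit:
{"api": "carry_out", "payload": {"delta_pos": [[0,0,0.0008],[0,0,0.0008]], "rot": [[0,0,0],[0,0,0]]}}

```text
clock: 14.88
eef_pos: [543.1, -138.4, 56.2]
tcp_rot: [3.142, 0.0, -3.105]
contact_force: [-0.4, -0.0, 1.3]
opening: 0.002
grasp_force: 0.6
```

Contact confirmed: the pad force rises about 0.17 N/mm per finger from TCP z≈59.8, so it is soft here and the rail is further toward +y. Now I'll sweep +y at about 0.7 mm depth.

Emit:
{"api": "carry_out", "payload": {"delta_pos": [[0,0,-0.0029],[0,0.01,-0.0029],[0,0.02,-0.0029],[0,0.02,-0.0029]], "rot": [[0,0,0],[0,0,0],[0,0,0],[0,0,0]]}}

```text
clock: 15.38
eef_pos: [542.2, -117.4, 59.0]
tcp_rot: [3.141, -0.0, -3.104]
contact_force: [0.7, 0.4, 0.1]
opening: 0.004
grasp_force: 0.2
```

Emit:
{"api": "carry_out", "payload": {"delta_pos": [[0,0.01,0],[0,0.02,0],[0,0.02,0]], "rot": [[0,0,0],[0,0,0],[0,0,0]]}}

```text
clock: 15.75
eef_pos: [541.5, -97.6, 59.1]
tcp_rot: [3.141, -0.0, -3.104]
contact_force: [-0.3, 0.4, 0.7]
opening: -0.002
grasp_force: 0.2
```

Emit:
{"api": "carry_out", "payload": {"delta_pos": [[0,0.01,0],[0,0.02,0],[0,0.02,0]], "rot": [[0,0,0],[0,0,0],[0,0,0]]}}

```text
clock: 16.12
eef_pos: [540.9, -77.6, 59.1]
tcp_rot: [3.141, -0.0, -3.104]
contact_force: [-0.0, 0.6, -0.3]
opening: -0.003
grasp_force: 0.3
```

Emit:
{"api": "carry_out", "payload": {"delta_pos": [[0,0.01,0],[0,0.02,0],[0,0.02,0]], "rot": [[0,0,0],[0,0,0],[0,0,0]]}}

```text
clock: 16.5
eef_pos: [540.2, -57.6, 59.1]
tcp_rot: [3.141, 0.0, -3.104]
contact_force: [-0.5, 1.1, 1.6]
opening: -0.0
grasp_force: 0.6
```

Emit:
{"api": "carry_out", "payload": {"delta_pos": [[0,0.01,0],[0,0.02,0],[0,0.02,0]], "rot": [[0,0,0],[0,0,0],[0,0,0]]}}

```text
clock: 16.88
eef_pos: [539.6, -37.6, 59.3]
tcp_rot: [3.141, 0.0, -3.104]
contact_force: [0.3, 2.5, 3.7]
opening: 0.002
grasp_force: 1.8
```

Emit:
{"api": "carry_out", "payload": {"delta_pos": [[0,0.01,0],[0,0.02,0],[0,0.02,0]], "rot": [[0,0,0],[0,0,0],[0,0,0]]}}

```text
clock: 17.25
eef_pos: [539.2, -17.7, 59.5]
tcp_rot: [3.141, 0.001, -3.105]
contact_force: [-0.3, 1.4, 6.3]
opening: 0.001
grasp_force: 3.3
```

Emit:
{"api": "carry_out", "payload": {"delta_pos": [[0,0.006,0],[0,0.006,0]], "rot": [[0,0,0],[0,0,0]]}}

```text
clock: 17.5
eef_pos: [539.0, -12.1, 59.5]
tcp_rot: [-3.141, 0.001, -3.105]
contact_force: [-0.3, -0.3, 6.5]
opening: -0.001
grasp_force: 3.3
```

Emit:
{"api": "carry_out", "payload": {"delta_pos": [[0,0.006,0],[0,0.006,0]], "rot": [[0,0,0],[0,0,0]]}}

```text
clock: 17.75
eef_pos: [538.8, -6.2, 59.5]
tcp_rot: [-3.141, 0.001, -3.105]
contact_force: [0.2, -0.7, 6.5]
opening: 0.002
grasp_force: 3.3
```

Emit:
{"api": "carry_out", "payload": {"delta_pos": [[0,-0.006,0],[0,-0.018,0],[0,-0.018,0]], "rot": [[0,0,0],[0,0,0],[0,0,0]]}}

```text
clock: 18.12
eef_pos: [539.4, -24.6, 59.4]
tcp_rot: [3.141, 0.001, -3.106]
contact_force: [-0.4, -1.8, 6.6]
opening: 0.001
grasp_force: 3.2
```

Emit:
{"api": "carry_out", "payload": {"delta_pos": [[0,-0.006,0],[0,-0.006,0]], "rot": [[0,0,0],[0,0,0]]}}

```text
clock: 18.38
eef_pos: [539.5, -30.2, 59.4]
tcp_rot: [3.141, 0.001, -3.106]
contact_force: [0.5, -0.2, 6.4]
opening: 0.001
grasp_force: 2.9
```

Emit:
{"api": "carry_out", "payload": {"delta_pos": [[0,0.015,0],[0,0.03,0],[0,0.03,0]], "rot": [[0,0,0],[0,0,0],[0,0,0]]}}

```text
clock: 18.75
eef_pos: [538.5, 0.7, 59.5]
tcp_rot: [3.141, 0.001, -3.105]
contact_force: [-0.6, 3.3, 6.2]
opening: -0.001
grasp_force: 3.1
```

Emit:
{"api": "carry_out", "payload": {"delta_pos": [[0,0.006,0],[0,0.006,0]], "rot": [[0,0,0],[0,0,0]]}}

```text
clock: 19.0
eef_pos: [538.2, 6.0, 59.4]
tcp_rot: [3.142, 0.001, -3.105]
contact_force: [0.1, 1.0, 5.9]
opening: -0.001
grasp_force: 2.9
```

Emit:
{"api": "carry_out", "payload": {"delta_pos": [[0,0.006,0],[0,0.006,0]], "rot": [[0,0,0],[0,0,0]]}}

```text
clock: 19.25
eef_pos: [537.9, 11.9, 59.3]
tcp_rot: [3.141, 0.001, -3.105]
contact_force: [0.8, 0.2, 5.2]
opening: 0.004
grasp_force: 2.6
```

Emit:
{"api": "carry_out", "payload": {"delta_pos": [[0,0.006,0],[0,0.006,0]], "rot": [[0,0,0],[0,0,0]]}}

```text
clock: 19.5
eef_pos: [537.5, 17.8, 59.1]
tcp_rot: [3.141, 0.0, -3.105]
contact_force: [0.6, 0.2, 4.6]
opening: 0.003
grasp_force: 2.4
```

Emit:
{"api": "carry_out", "payload": {"delta_pos": [[0,0.006,0],[0,0.006,0]], "rot": [[0,0,0],[0,0,0]]}}

```text
clock: 19.75
eef_pos: [537.1, 23.9, 59.0]
tcp_rot: [3.141, -0.0, -3.105]
contact_force: [0.3, 0.8, 4.1]
opening: -0.003
grasp_force: 2.1
```

The plateau is y≈-20 to -2, with the rail near y≈-11. I'll sharpen that with a slightly deeper sweep that stays well under 25 N.

Emit:
{"api": "carry_out", "payload": {"delta_pos": [[0,-0.025,0],[0,-0.05,0],[0,-0.05,0.0008],[0,-0.05,0.0008]], "rot": [[0,0,0],[0,0,0],[0,0,0],[0,0,0]]}}

```text
clock: 20.25
eef_pos: [539.6, -27.7, 59.0]
tcp_rot: [-3.14, 0.001, -3.105]
contact_force: [-1.3, -8.4, 12.5]
opening: -0.006
grasp_force: 6.2
```

Emit:
{"api": "carry_out", "payload": {"delta_pos": [[0,0.005,0],[0,0.005,0]], "rot": [[0,0,0],[0,0,0]]}}

```text
clock: 20.5
eef_pos: [539.8, -22.2, 59.2]
tcp_rot: [-3.14, 0.002, -3.104]
contact_force: [-0.5, -6.4, 12.6]
opening: -0.001
grasp_force: 6.2
```

Emit:
{"api": "carry_out", "payload": {"delta_pos": [[0,0.005,0],[0,0.005,0]], "rot": [[0,0,0],[0,0,0]]}}

```text
clock: 20.75
eef_pos: [539.8, -17.1, 59.2]
tcp_rot: [-3.141, 0.002, -3.104]
contact_force: [0.5, -6.2, 11.9]
opening: 0.0
grasp_force: 6.2
```

Emit:
{"api": "carry_out", "payload": {"delta_pos": [[0,0.005,0],[0,0.005,0]], "rot": [[0,0,0],[0,0,0]]}}

```text
clock: 21.0
eef_pos: [539.7, -12.0, 59.2]
tcp_rot: [-3.141, 0.002, -3.105]
contact_force: [-0.2, -5.5, 13.0]
opening: -0.003
grasp_force: 6.2
```

Emit:
{"api": "carry_out", "payload": {"delta_pos": [[0,0.005,0],[0,0.005,0]], "rot": [[0,0,0],[0,0,0]]}}

```text
clock: 21.25
eef_pos: [539.5, -7.0, 59.2]
tcp_rot: [-3.141, 0.002, -3.104]
contact_force: [0.7, -5.3, 12.0]
opening: 0.0
grasp_force: 6.2
```

Emit:
{"api": "carry_out", "payload": {"delta_pos": [[0,0.005,0],[0,0.005,0]], "rot": [[0,0,0],[0,0,0]]}}

```text
clock: 21.5
eef_pos: [539.3, -2.0, 59.2]
tcp_rot: [-3.141, 0.002, -3.104]
contact_force: [0.1, -6.2, 11.9]
opening: 0.006
grasp_force: 6.2
```

Emit:
{"api": "carry_out", "payload": {"delta_pos": [[0,0.005,0],[0,0.005,0]], "rot": [[0,0,0],[0,0,0]]}}

```text
clock: 21.75
eef_pos: [539.1, 3.2, 59.2]
tcp_rot: [-3.141, 0.002, -3.104]
contact_force: [1.0, -4.1, 11.0]
opening: 0.0
grasp_force: 5.8
```

Run:
```python
from go import *
print(delta((539.1,3.2,58.5,3.179),(538.7,-433.2,150,1.97)))
```

```text
([0.0167, -0.4361, -0.0915], [0.0, -0.0, 69.27])
```

Emit:
{"api": "carry_out", "payload": {"delta_pos": [[0,0,-0.04],[0,-0.01,-0.09],[0,-0.01,-0.09]], "rot": [[0,0,0],[0,0,0],[0,0,0]]}}

```text
clock: 22.12
eef_pos: [540.3, -6.7, 151.4]
tcp_rot: [3.142, 0.006, -3.105]
contact_force: [0.1, 0.4, -0.1]
opening: 0.0
grasp_force: 0.0
```

Emit:
{"api": "carry_out", "payload": {"delta_pos": [[0.002,-0.055,0],[0.004,-0.11,0],[0.006,-0.165,0],[0.008,-0.22,0],[0.01,-0.275,0],[0.012,-0.33,0],[0.015,-0.385,0],[0.0167,-0.426,0]], "rot": [[0,0,9],[0,0,18],[0,0,27],[0,0,36],[0,0,45],[0,0,54],[0,0,62],[0,0,69.3]], "claw": 0.078, "grip_force": 60}}

```text
clock: 23.12
eef_pos: [536.2, -434.3, 146.2]
tcp_rot: [-3.141, -0.002, 1.963]
contact_force: [-0.5, 0.9, 0.1]
opening: 0.914
grasp_force: 0.0
```

Emit:
{"api": "carry_out", "payload": {"delta_pos": [[0,0,0],[0,0,0.01],[0,0,0.02]], "rot": [[0,0,0],[0,0,0],[0,0,0]]}}

```text
clock: 23.5
eef_pos: [537.0, -431.1, 126.8]
tcp_rot: [-3.141, -0.002, 1.971]
contact_force: [-0.5, -0.3, 0.0]
opening: 0.915
grasp_force: 0.0
```

Run:
```python
from fit import *
s=r.sense();print(s["clock"],s["eef_pos"],s["tcp_rot"],s["opening"])
o=[]
for c in("side","top"):
    a=r.grab_frame(c); k=8
    q0=proj([[538.5,-433,100]],c)[0]; x,y=int(q0[0])-25,int(q0[1])-37
    a=cv2.resize(a[y:y+75,x:x+50],None,fx=k,fy=k,interpolation=cv2.INTER_CUBIC)
    for z,col in((98,(0,0,255)),(s["eef_pos"][2],(0,255,0))):
        q=(proj([[*s["eef_pos"][:2],z]],c)[0]-[x,y]+.5)*k; cv2.circle(a,np.int32(q).tolist(),3,col,-1)
    o.append(a)
cv2.imwrite("pics/g1.png",np.hstack(o))
```

```text
23.5 [ 536.9659255  -431.14310446  126.79370386] [-3.14100241e+00 -1.66666599e-03  1.97058727e+00] 0.9149555448825907
```

View pics/g1.png

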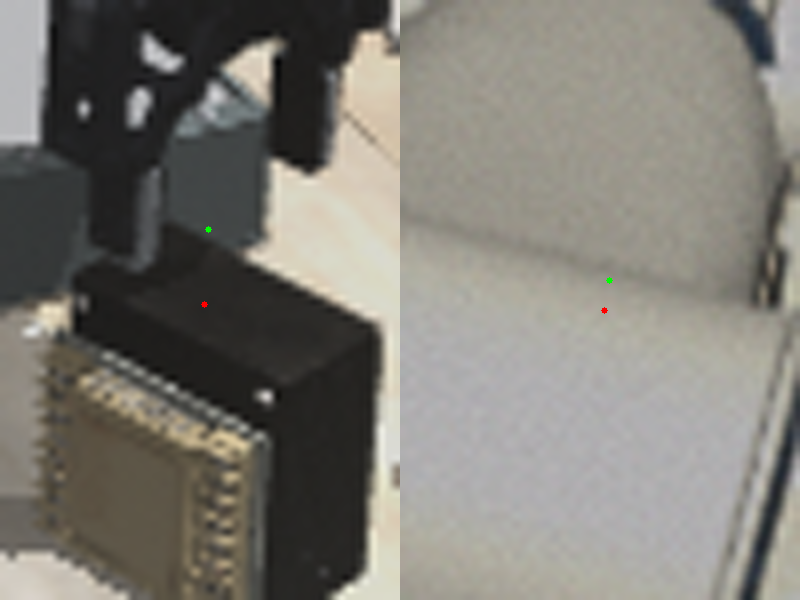

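The side crop shows the fingers straddling the block with the tips still above it: left tip at (130,265), right tip at (305,172). The block's top corners are near (75,287), (275,392), (379,323) and (175,227), so the TCP looks a few mm off the block's centre.

Run:
```python
from fit import *; from go import delta
q0=proj([[538.5,-433,100]],"side")[0]; x,y=int(q0[0])-25,int(q0[1])-37
P=np.array([ray(((a+.0)/8+x-.5,b/8+y-.5),"side",98)[:2] for a,b in((75,287),(275,392),(379,323),(175,227))])
print(P.round(1),P.mean(0),[np.linalg.norm(P[i]-P[i-1]).round() for i in range(4)])
for d in(P[1]-P[0],P[2]-P[3]): print(np.arctan2(d[1],d[0])+np.pi/2)
for t in((538.7,-433.2,150-60,1.97),): print(delta((538.7,-433.2,130,1.97),(*P.mean(0),90,1.97)))
for c in("side",):
  print((np.array([ray(((a)/8+x-.5,b/8+y-.5),"side",z)[:2] for a,b,z in((130,262,132),(305,172,132))])))
```

```text
[[ 502.6 -405.8]
 [ 535.2 -485. ]
 [ 584.5 -462.1]
 [ 549.2 -384.5]] [ 542.87498622 -434.34676781] [np.float64(51.0), np.float64(86.0), np.float64(54.0), np.float64(85.0)]
0.3909916009776859
0.4274396949275947
([-0.0027, 0.0034, 0.04], [0.0, 0.0, 0.0])
[[ 501.46330436 -447.02191636]
 [ 578.09559759 -418.62949133]]
```

Emit:
{"api": "carry_out", "payload": {"delta_pos": [[0,0.002,0.012],[0,0.002,0.028],[0,0.002,0.04],[0,0.002,0.0455],[0,0.002,0.0455],[0,0.002,0.0455]], "rot": [[0,0,0],[0,0,0],[0,0,0],[0,0,0],[0,0,0],[0,0,0]]}}

```text
clock: 24.35
eef_pos: [539.3, -432.4, 83.2]
tcp_rot: [3.141, 0.001, 1.969]
contact_force: [-0.6, -0.6, 0.3]
opening: 0.915
grasp_force: 0.0
```

Emit:
{"api": "carry_out", "payload": {"delta_pos": [[0,0,0.0025],[0,0,0.0025]], "rot": [[0,0,0],[0,0,0]]}}

```text
clock: 24.6
eef_pos: [539.0, -432.1, 80.4]
tcp_rot: [3.142, 0.0, 1.969]
contact_force: [-0.4, -0.4, 0.5]
opening: 0.911
grasp_force: 0.0
```

Emit:
{"api": "carry_out", "payload": {"delta_pos": [[0,0,0],[0,0,0],[0,0,0],[0,0,0],[0,0,0],[0,0,0]], "rot": [[0,0,0],[0,0,0],[0,0,0],[0,0,0],[0,0,0],[0,0,0]], "claw": 0.04, "grip_force": 70}}

```text
clock: 25.35
eef_pos: [539.9, -432.2, 81.2]
tcp_rot: [3.14, 0.001, 1.969]
contact_force: [2.4, 1.5, 5.6]
opening: 0.588
grasp_force: 72.6
```

Emit:
{"api": "carry_out", "payload": {"delta_pos": [[0,0,-0.003],[0,0,-0.008],[0,0,-0.015],[0,0,-0.025],[0,0,-0.025]], "rot": [[0,0,0],[0,0,0],[0,0,0],[0,0,0],[0,0,0]]}}

```text
clock: 25.98
eef_pos: [539.7, -432.6, 106.6]
tcp_rot: [3.141, 0.002, 1.969]
contact_force: [0.1, -0.4, -7.9]
opening: 0.584
grasp_force: 73.7
```

Run:
```python
from fit import *; from go import delta
s=r.sense();print(s["clock"],s["eef_pos"],s["contact_force"],s["wrist_torque"],s["opening"],s["grasp_force"])
o=[]
for c in("side",):
    a=r.grab_frame(c); k=8
    x,y=265,205; a=cv2.resize(a[y:y+75,x:x+95],None,fx=k,fy=k,interpolation=cv2.INTER_CUBIC)
    for z,col in((98,(0,0,255)),(s["eef_pos"][2],(0,255,0))):
        q=(proj([[*s["eef_pos"][:2],z]],c)[0]-[x,y]+.5)*k; cv2.circle(a,np.int32(q).tolist(),3,col,-1)
cv2.imwrite("pics/g2.png",a)
M=near("transformer_mid","side",(312,240))["mask"].astype(np.float32)
print(fit([TR[0],TR[1]],{"side":M},[540,-433,.4],z=s["eef_pos"][2]-81))
```

```text
25.975 [ 539.68724362 -432.6486837   106.62359371] [ 0.08272226 -0.40862831 -7.90126327] [-0.04233151 -0.04456071  0.00802233] 0.5836606694385013 73.71781971305609
([np.float64(537.5787183769187), np.float64(-435.45688464817493), np.float64(0.5869858448465243)], np.float64(0.1728890985250473))
```

View pics/g2.png

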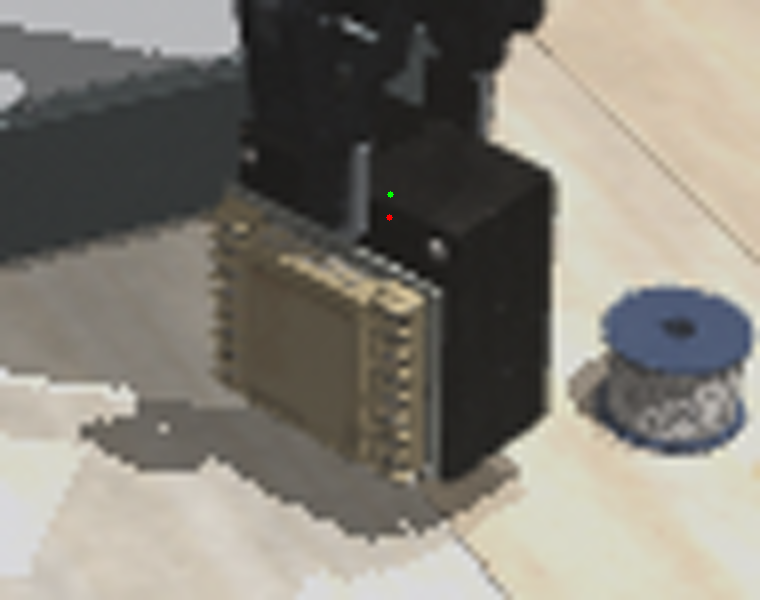

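The block is held upright and clear of the bench. The wrist shows 7.9 N, about 0.8 kg, and the moment is small. Now I'll carry it over.

Run:
```python
from go import *
print(delta((539.7,-432.6,106.6,1.969),(543,-7.5,176,3.179)))
```

```text
([0.3906, 0.1679, -0.0694], [0.0, 0.0, -69.33])
```

Emit:
{"api": "carry_out", "payload": {"delta_pos": [[0,0,-0.015],[0,0,-0.04],[0,0,-0.065],[0,0,-0.07]], "rot": [[0,0,0],[0,0,0],[0,0,0],[0,0,0]]}}

```text
clock: 26.58
eef_pos: [540.2, -433.0, 178.1]
tcp_rot: [3.14, 0.004, 1.969]
contact_force: [0.9, 0.4, -7.8]
opening: 0.592
grasp_force: 74.9
```

Emit:
{"api": "carry_out", "payload": {"delta_pos": [[0.01,0.004,0],[0.035,0.015,0],[0.065,0.028,0],[0.1,0.043,0],[0.135,0.058,0],[0.17,0.073,0],[0.2,0.086,0],[0.22,0.095,0]], "rot": [[0,0,-5],[0,0,-14],[0,0,-24],[0,0,-34],[0,0,-44],[0,0,-54],[0,0,-63],[0,0,-69.3]]}}

```text
clock: 27.58
eef_pos: [540.8, -190.8, 174.8]
tcp_rot: [3.141, -0.001, -3.1]
contact_force: [0.2, 0.1, -7.7]
opening: 0.586
grasp_force: 75.0
```

Run:
```python
from go import *
from rig import r
s=r.sense();print(s["clock"],s["eef_pos"],s["tcp_rot"],s["contact_force"],s["wrist_torque"])
print(delta((*s["eef_pos"],s["tcp_rot"][2]),(543,-7.5,160,3.179)))
```

```text
27.575 [ 540.77803075 -190.7671688   174.82885293] [ 3.14100775e+00 -9.70686660e-04 -3.09991592e+00] [ 0.17511244  0.09910159 -7.71200865] [-0.01487709 -0.02009512  0.01953916]
([-0.0099, 0.183, 0.0148], [0.0, -0.0, 0.24])
```

Emit:
{"api": "carry_out", "payload": {"delta_pos": [[-0.0015,0.02,0],[-0.004,0.06,0],[-0.006,0.105,0.003],[-0.008,0.15,0.008],[-0.0095,0.175,0.013],[-0.0099,0.183,0.015],[-0.0099,0.183,0.015],[-0.0099,0.183,0.015]], "rot": [[0,0,0],[0,0,0],[0,0,0],[0,0,0],[0,0,0],[0,0,0],[0,0,0],[0,0,0]]}}

```text
clock: 28.58
eef_pos: [544.7, -10.1, 160.4]
tcp_rot: [-3.141, 0.0, -3.106]
contact_force: [0.1, -0.3, -8.9]
opening: 0.59
grasp_force: 75.6
```

Run:
```python
from go import *
from rig import r
s=r.sense();print(s["clock"],s["eef_pos"],s["tcp_rot"],s["contact_force"],s["wrist_torque"])
print(delta((*s["eef_pos"],s["tcp_rot"][2]),(543,-7.5,143,3.179)))
```

```text
28.575 [544.69507064 -10.08422572 160.39665835] [-3.14118791e+00  1.69785849e-04 -3.10628346e+00] [ 0.05455317 -0.2774868  -8.86795041] [-0.00921982 -0.03984348  0.01244869]
([0.0016, 0.0026, 0.0174], [-0.0, 0.0, -0.12])
```

Emit:
{"api": "carry_out", "payload": {"delta_pos": [[0.0016,0.0026,0.008],[0.0016,0.0026,0.017],[0.0016,0.0026,0.017],[0.0016,0.0026,0.017]], "rot": [[0,0,0],[0,0,0],[0,0,0],[0,0,0]]}}

```text
clock: 29.08
eef_pos: [542.9, -6.8, 143.2]
tcp_rot: [-3.142, -0.0, -3.105]
contact_force: [0.5, -0.6, -7.8]
opening: 0.587
grasp_force: 75.5
```

Run:
```python
from rig import r
import numpy as np
L=[]
for i in range(20):
    r.grab_frame("side"); s=r.sense(); L.append(np.r_[s["contact_force"],s["wrist_torque"]*1000])
print(s["clock"],s["eef_pos"],s["tcp_rot"]); print(np.mean(L,0).round(2),np.std(L,0).round(2))
m=np.mean(L,0); print("cog off x,y",m[4]/-m[2],-m[3]/-m[2])
```

```text
30.075 [542.89577432  -6.68052405 143.29700988] [-3.14157731e+00  2.07558808e-05 -3.10497180e+00]
[ 0.05  0.1  -8.58 27.86 -4.47  6.52] [ 0.5   0.5   0.64 31.61 34.37 35.76]
cog off x,y -0.5207975837550824 -3.2474338874629836
```

Emit:
{"api": "carry_out", "payload": {"delta_pos": [[0,-0.0015,0.0015],[0,-0.0015,0.003],[0,-0.0015,0.004],[0,-0.0015,0.0045],[0,-0.0015,0.0045]], "rot": [[0,0,0],[0,0,0],[0,0,0],[0,0,0],[0,0,0]]}}

```text
clock: 30.7
eef_pos: [542.9, -8.1, 138.8]
tcp_rot: [3.142, -0.0, -3.105]
contact_force: [0.5, -0.2, -8.8]
opening: 0.583
grasp_force: 75.6
```

Emit:
{"api": "carry_out", "payload": {"delta_pos": [[0,0,0.0004],[0,0,0.0008],[0,0,0.0008]], "rot": [[0,0,0],[0,0,0],[0,0,0]]}}

```text
clock: 31.08
eef_pos: [542.9, -8.2, 138.0]
tcp_rot: [-3.142, -0.0, -3.105]
contact_force: [1.3, 0.1, -9.8]
opening: 0.587
grasp_force: 75.6
```

Emit:
{"api": "carry_out", "payload": {"delta_pos": [[0,0,0.0003],[0,0,0.0006],[0,0,0.0006]], "rot": [[0,0,0],[0,0,0],[0,0,0]]}}

```text
clock: 31.45
eef_pos: [542.9, -8.2, 137.3]
tcp_rot: [-3.142, -0.0, -3.105]
contact_force: [-0.3, -0.4, -8.4]
opening: 0.591
grasp_force: 75.6
```

Emit:
{"api": "carry_out", "payload": {"delta_pos": [[0,0,0.0003],[0,0,0.0006],[0,0,0.0006]], "rot": [[0,0,0],[0,0,0],[0,0,0]]}}

```text
clock: 31.82
eef_pos: [543.0, -8.2, 136.9]
tcp_rot: [-3.142, 0.0, -3.105]
contact_force: [-1.2, 0.6, -6.1]
opening: 0.589
grasp_force: 75.9
```

Emit:
{"api": "carry_out", "payload": {"delta_pos": [[0,0,0.0003],[0,0,0.0003]], "rot": [[0,0,0],[0,0,0]]}}

```text
clock: 32.08
eef_pos: [543.0, -8.2, 136.7]
tcp_rot: [-3.142, 0.0, -3.105]
contact_force: [-1.0, 0.5, -3.4]
opening: 0.587
grasp_force: 76.2
```

Emit:
{"api": "carry_out", "payload": {"delta_pos": [[0,0,0.0003],[0,0,0.0003],[0,0,0.0003]], "rot": [[0,0,0],[0,0,0],[0,0,0]]}}

```text
clock: 32.45
eef_pos: [543.1, -8.2, 136.4]
tcp_rot: [-3.142, 0.0, -3.105]
contact_force: [-2.2, 0.7, 2.2]
opening: 0.584
grasp_force: 76.5
```

Emit:
{"api": "carry_out", "payload": {"delta_pos": [[0,0,0.0001],[0,0,0.0001]], "rot": [[0,0,0],[0,0,0]], "grip_force": 20}}

```text
clock: 32.7
eef_pos: [543.1, -8.2, 136.3]
tcp_rot: [-3.142, 0.0, -3.105]
contact_force: [-1.4, 0.2, 2.5]
opening: 0.587
grasp_force: 76.7
```

Run:
```python
from rig import r
import numpy as np
L=[]
for i in range(16):
    r.grab_frame("side"); s=r.sense(); L.append(np.r_[s["contact_force"],s["wrist_torque"]*1000,s["eef_pos"]])
print(s["clock"],s["grasp_force"],s["tcp_rot"]); print(np.mean(L,0).round(2))
```

```text
33.5 76.8597621191293 [-3.14155787e+00  2.86911101e-04 -3.10500228e+00]
[-2.4500e+00  2.7000e-01  3.4600e+00 -1.2056e+02  3.8440e+02 -4.1920e+01
  5.4305e+02 -8.1800e+00  1.3620e+02]
```

The block is touching and the wrist moment is within what the rail edges could cause. The stiffness flanks suggest the rail is a bit further toward -y, near -14, so I'll lift 3 mm, shift 1.5 mm and set down softer.

Emit:
{"api": "carry_out", "payload": {"delta_pos": [[0,0,-0.0015],[0,0,-0.004],[0,-0.0015,-0.004],[0,-0.0015,-0.004],[0,-0.0015,-0.0025],[0,-0.0015,-0.001],[0,-0.0015,-0.0007],[0,-0.0015,-0.0007]], "rot": [[0,0,0],[0,0,0],[0,0,0],[0,0,0],[0,0,0],[0,0,0],[0,0,0],[0,0,0]]}}

```text
clock: 34.5
eef_pos: [543.0, -9.7, 136.9]
tcp_rot: [-3.142, 0.0, -3.105]
contact_force: [-0.3, 0.5, -5.6]
opening: 0.59
grasp_force: 76.0
```

Run:
```python
from rig import r
import numpy as np
L=[]
for i in range(12):
    r.grab_frame("side"); s=r.sense(); L.append(np.r_[s["contact_force"],s["wrist_torque"]*1000,s["eef_pos"]])
print(s["clock"],s["grasp_force"],s["tcp_rot"]); print(np.mean(L,0).round(2))
```

```text
35.1 75.97861141897738 [ 3.14159232e+00  9.77175820e-05 -3.10499611e+00]
[-1.1000e+00  3.6000e-01 -5.0100e+00 -5.8690e+01  1.8845e+02 -2.8330e+01
  5.4300e+02 -9.6800e+00  1.3686e+02]
```

The moment says the -x end of the block touches first, so it is tilted slightly about y. I'll correct the tool tilt by about 0.5° and settle again.

Emit:
{"api": "carry_out", "payload": {"delta_pos": [[0,0,-0.002],[0,0,-0.002],[0,0,-0.001],[0,0,0],[0,0,0]], "rot": [[0,0,0],[0,0.5,0],[0.15,0.5,0],[0.15,0.5,0],[0.15,0.5,0]]}}

```text
clock: 35.72
eef_pos: [543.0, -9.7, 136.9]
tcp_rot: [-3.139, -0.009, -3.105]
contact_force: [-0.7, -0.5, -4.7]
opening: 0.589
grasp_force: 76.0
```

Run:
```python
from rig import r
import numpy as np
L=[]
for i in range(12):
    r.grab_frame("side"); s=r.sense(); L.append(np.r_[s["contact_force"],s["wrist_torque"]*1000,s["eef_pos"]])
print(s["clock"],s["grasp_force"],s["tcp_rot"]); print(np.mean(L,0).round(2))
```

```text
36.325 75.98164228722453 [-3.13891822 -0.00873656 -3.10494086]
[-1.2500e+00 -4.5000e-01 -4.3800e+00 -1.2937e+02  1.0185e+02 -5.0220e+01
  5.4301e+02 -9.7000e+00  1.3688e+02]
```

Emit:
{"api": "carry_out", "payload": {"delta_pos": [[0,0,-0.0015],[0,0,-0.0015],[0,0,0],[0,0,0.0005],[0,0,0.0005],[0,0,0.0005]], "rot": [[0,0,0],[0.4,-0.25,0],[0.4,-0.25,0],[0.4,-0.25,0],[0.4,-0.25,0],[0.4,-0.25,0]]}}

```text
clock: 37.08
eef_pos: [542.9, -9.6, 136.4]
tcp_rot: [-3.132, -0.004, -3.105]
contact_force: [-2.3, 0.6, -1.7]
opening: 0.585
grasp_force: 76.3
```

Run:
```python
from rig import r
import numpy as np
L=[]
for i in range(14):
    r.grab_frame("side"); s=r.sense(); L.append(np.r_[s["contact_force"],s["wrist_torque"]*1000,s["eef_pos"]])
m=np.mean(L,0);print(s["clock"],s["tcp_rot"]); print(m.round(2))
R=m[2]+8.6; print("reaction",R,"oy",(m[3]-137*m[1]-28)/R,"ox",-(m[4]+137*m[0]+4)/R)
```

```text
37.775 [-3.13203167 -0.00446923 -3.10497884]
[ -3.2    0.72  -1.04 113.65 465.45 -32.58 542.94  -9.64 136.36]
reaction 7.559679891418472 oy -1.6547329981191874 ox -4.071796554391945
```

The reaction is now nearly central at 7.6 N of about 8.6 N. Releasing.

Emit:
{"api": "carry_out", "payload": {"delta_pos": [[0,0,0],[0,0,0],[0,0,0],[0,0,0],[0,0,0],[0,0,0]], "rot": [[0,0,0],[0,0,0],[0,0,0],[0,0,0],[0,0,0],[0,0,0]], "claw": 0.074}}

```text
clock: 38.52
eef_pos: [543.0, -9.7, 136.3]
tcp_rot: [-3.132, -0.004, -3.105]
contact_force: [-0.7, -0.7, -0.1]
opening: 0.866
grasp_force: 0.0
```

Emit:
{"api": "carry_out", "payload": {"delta_pos": [[0,0,-0.01],[0,0,-0.03],[0,0,-0.06],[0,0,-0.11],[0,0,-0.15],[0,0,-0.15]], "rot": [[0,0,0],[0,0,0],[0,0,0],[0,0,0],[0,0,0],[0,0,0]]}}

```text
clock: 39.28
eef_pos: [545.5, -8.2, 290.5]
tcp_rot: [-3.132, 0.003, -3.105]
contact_force: [-0.9, 0.5, 0.2]
opening: 0.866
grasp_force: 0.0
```

Run:
```python
from fit import *
a=r.grab_frame("side")
M=near("transformer_mid","side",(265,150))["mask"].astype(np.float32)
p,e=fit(TR,{"side":M},[540,-8,1.608],z=56); print(p,e, r.sense()["clock"])
x,y=190,90;k=6
a=cv2.resize(a[y:y+100,x:x+130],None,fx=k,fy=k,interpolation=cv2.INTER_CUBIC)
for B in TR:
    q=np.int32((proj(place(B,(539.5,-9.5,1.608),56),"side")-[x,y]+.5)*k)
    for i in range(8):
        for j in(1,2,4):
            if not i&j: cv2.line(a,q[i].tolist(),q[i|j].tolist(),(0,0,255),1)
cv2.imwrite("pics/f1.png",a)
```

```text
[np.float64(541.0756922792942), np.float64(-8.298236188961983), np.float64(1.41185845351129)] 0.05706273019313812 39.375
```

View pics/f1.png

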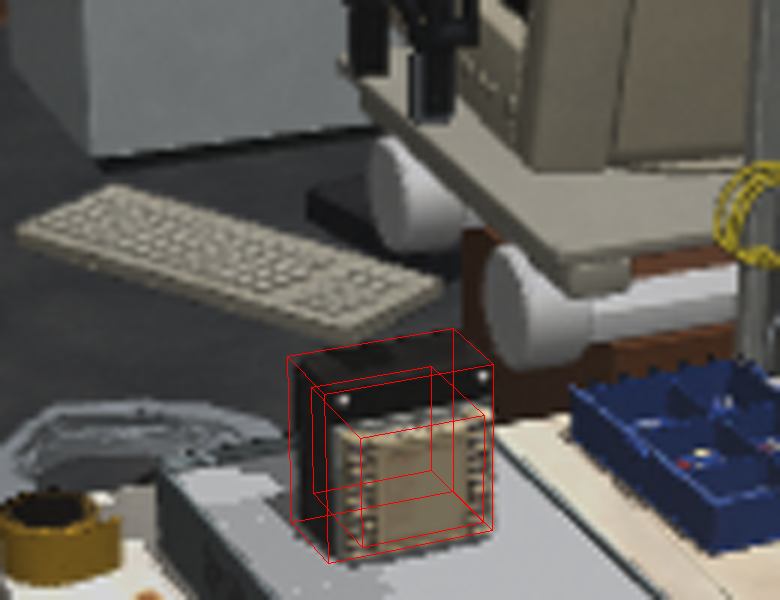

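The block stands upright on the deck, and its black body lines up with the predicted wireframe: top corners (290,355), (455,330), (493,365), base corner (328,562). The fitted yaw is probably biased by the terminal plate width I guessed, so I'll check that.

Run:
```python
from fit import *
for i in range(2): r.grab_frame("side")
M=near("transformer_mid","side",(265,150))["mask"].astype(np.float32)
M0=np.load("m.npz")["ts"]
for w in(40,44,47):
  for z0 in(2,10):
    T=[TR[0],box(-43,26,-w,w,z0,78)]
    print(w,z0,fit(T,{"side":M},[540,-8,1.6],z=56),fit(T,{"side":M0},[540,-433,.4]))
print(r.sense()["contact_force"],r.sense()["clock"])
```

```text
40 2 ([np.float64(543.7667206029927), np.float64(-2.64429196072175), np.float64(1.383271669417458)], np.float64(0.08287292718887329)) ([np.float64(544.4371297709498), np.float64(-429.4423057698306), np.float64(0.2979980099754896)], np.float64(0.05922393873333931))
40 10 ([np.float64(541.2341673719825), np.float64(-10.046565810928712), np.float64(1.4765113423934049)], np.float64(0.06589549034833908)) ([np.float64(542.4224033917463), np.float64(-431.80220253558423), np.float64(0.37335614351797053)], np.float64(0.03734711557626724))
44 2 ([np.float64(543.7824983394128), np.float64(-2.5272874544969457), np.float64(1.380769966228217)], np.float64(0.0851173996925354)) ([np.float64(545.9661476988414), np.float64(-428.47424193807353), np.float64(0.26711883413187154)], np.float64(0.07265579700469971))
44 10 ([np.float64(540.849112274047), np.float64(-9.120465654522913), np.float64(1.4009060574381493)], np.float64(0.06589549034833908)) ([np.float64(543.1321145668721), np.float64(-431.79748691804656), np.float64(0.34689074732182673)], np.float64(0.051761794835329056))
47 2 ([np.float64(543.0548006546651), np.float64(-2.4555074922205433), np.float64(1.346090918555732)], np.float64(0.09564916789531708)) ([np.float64(546.2116314250113), np.float64(-428.7609184787601), np.float64(0.23468358169718692)], np.float64(0.0857236459851265))
47 10 ([np.float64(540.71610289241), np.float64(-8.927059839242443), np.float64(1.351517216016536)], np.float64(0.0772329643368721)) ([np.float64(543.01732319491), np.float64(-431.7886276683012), np.float64(0.36240442111429544)], np.float64(0.06435643881559372))
[ 0.11376757 -0.70048133 -0.50040025] 39.525
```

The silhouette barely constrains yaw. The visible top corners and the two face screws at (345,398) and (483,376) run parallel to the predicted edge, with slopes of -0.16 and -0.17, so the block is aligned with the rail. Handing in.

```bash
python3 -c "
from rig import r
print(r.sign_off())"
```

```text
the job is handed in; nothing more can be done
None
```

The job is handed in with no result shown: the transformer stands upright on the deck, long side along the rail, with its weight within about 2 mm of where I felt the rail (near y = -13 mm). Pressing stayed around 13 N, it took about 40 s, and I didn't re-check the bystanders, though the arm never went near them.

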